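# Set the stop pin in the carving jig

## Robot

A 6-joint arm with a two-finger parallel gripper is mounted at the origin on a cart in front of the work surface, level with it; the furniture and walls round the work are solid. World frame = base frame: x ahead of the robot, y to its left, z up, the work surface at z = 0. Lengths are in mm, angles in rad, forces in N, time in s.
With the tool pointing down it reaches from about 350 to 975 mm from the base axis. Payload 7.1 kg.
Tool frame: the origin (TCP) lies at the very end of the fingers, on their centre line; the grasp point (between the pads) lies 19 mm behind it; z points along the fingers, y is the line along which they close (so a half turn about z gives the same grasp; the last joint's range is limited). The gripper opens to 88 mm and grips with 3 to 60 N. Pads are 20 mm wide; open, the fingers measure 115 mm over their backs; the gripper's body (75 mm by 178 mm) begins 61 mm behind the grasp point.
Start: joints at [1.254, 0.423, 1.63, -0, 1.089, -0.019], TCP at [183.354, 597.483, 222.675] pointing down, gripper open.
Joint ranges: [-3, 3], [-0.9, 2.11], [0.09, 2.58], [-1.31, 4.45], [0.11, 2.69], [-2.54, 2.54]. Speed limits (rad/s): [2.39, 2.39, 3.01, 3.14, 3.14, 3.14].

## Interface

Orientations are given as a unit quaternion [x, y, z, w].
In Python, from workcell import r gives the robot as it stands.
- The arm moves only by the tool step_arm, never from a script. Its argument "plan" is a list that holds one entry, the list of rows, each a list of 7 numbers: the turn, a rotation vector about the tool's x, y, z in rad, then the shift along the tool's x, y, z in m, then the closure, from -1 (fully open) to 1 (shut). A call has exactly 5 rows; each row shifts and turns the commanded pose from where the row before left it, along the tool's axes as they then stand; what a row does not reach is not made up. A row lasts 1/12 s, in which the tool goes at most 41.7 mm and 7.16 degrees, less where a joint would pass 70% of its speed; a pose out of reach is approached as far as the arm can. A call is refused whole if a number of a shift passes 0.0417 or a number of a turn 0.125, either way. A call with a gripper value outside its range is refused whole. The fingers move at their own pace and stop on an object; "newtons" is the grip in N (left out, the last holds). Time passes only in rows, so rows that do not move let the fingers close, or fill a call up. It gives the time, the measured TCP pose, the force, the opening and the grip force at its end, in the units of the state.
- r.get_state(): the state, without advancing time (a new reading comes with each control period).
- r.get_image(name): name is "side" or "top" or "wrist"; returns the picture (480x640x3 uint8, red, green, blue); there is no depth.
- r.camera_params(name): a dict with "K" (3x3 intrinsics, pixels), "k1" (the pictures are not rectified: a ray, as slopes to the right and down, at radius r is drawn at 1 + k1 r^2 times it, then the intrinsics apply), "R" (3x3) and "t" (3): a world point X has camera coordinates R X + t; the wrist camera has in their place "mount" (4x4, takes a point from camera to tool coordinates, whose origin is the TCP and whose axes are the flange's). Camera axes: x right, y down, z forward; pixel columns grow to the right and rows downward; lengths in mm; the calibration is good to about 2 mm. A picture is of the moment at which its call begins: read the wrist's pose just before it. camera_params takes no time and is no camera call.
- r.close_job(): hands the job in; it is judged then, once.
The state is a dict: "time": time; "joint_pos": joint angles; "joint_velocities": joint speeds; "joint_efforts": joint torques, N m; "tcp_pos": TCP position; "ee_rot": TCP orientation; "ft_force": force on the tool from outside, world axes, zero at the start; "ft_torque": the same for the moment, N m; "finger_gap": finger opening in mm; "grasp_force": force on a finger pad.
Only numpy, scipy, OpenCV 4.12 (cv2) and the standard library are available. Lean on these libraries where they do the work, as an engineer would, in place of code of your own. Each camera call takes 0.05 s, during which the arm holds its last target. There are 200 camera calls.

## Task

Take the brass-headed stop pin out of its dark wooden stand and put its tip down on the floor of the long groove in the carving jig, at the end next to the small brass plate. Slide the tip gently along the groove floor until it drops into the blind hole that is hidden somewhere further along, push the pin fully home so that its collar sits flat on the jig, and let go. Never press the pin on the jig with more than 40 N, and leave the other things on the bench where they are.

Things in the scene. Friction and masses are not known exactly. Their poses are not given: they have to be found in the camera images.
- jig: Carving jig, fixed to the table: light wooden bed 84 mm (its x) by 264 mm (its y) by 40 mm high; origin at the centre of its underside, z up. A straight groove 14 mm wide (x from -7 to 7 mm), 120 mm long (y from -60 to 60 mm) and 20 mm deep runs along its y in the top; both ends are closed. The small brass plate lies on top just beyond the y = -60 mm end.
- groove (a point): Centre of the groove's floor, 20 mm above the jig's underside; axes as the jig's. The floor is hard dark steel and does not give. One unmarked blind hole, 13 mm in diameter, 14 mm deep, is sunk in it on the centre line; the hole's centre is somewhere between y = -25 and y = +45 mm from here, different every time and not measured.
- stand: Dark wooden stand, fixed to the table, 56x56x42 mm, origin at the centre of its underside; a vertical 13 mm hole in its top holds the pin upright, the collar resting on the top.
- pin_grip (a point): Point on the stop pin's axis to grip it at, 58 mm above the tip, 16 mm below the top; z runs up the pin. About 80 g, 74 mm long; from below: steel shank 10 mm in diameter, 32 mm long; steel collar 26 mm in diameter, 5 mm thick; round brass head 20 mm in diameter, 37 mm tall.
- pin_tip (a point): Centre of the lower end face of the stop pin, on its axis; the tip is bevelled over 3 mm to 6 mm diameter. With the tip on the groove floor the collar's underside is 12 mm above the jig; in the hole the pin goes 12 mm further down until the collar lies on the jig.
- bottle_mid (a point): white glue bottle, 58 mm across and 196 mm tall, standing behind the jig to the left; the point is half-way up it
- gouge_mid (a point): palm gouge with a reddish wooden mushroom handle, 132x26x22 mm, lying to the right; the point is its middle, 11 mm above the table
- blank_mid (a point): roughly carved block of light wood, 58x31x30 mm, behind the jig; the point is its middle, 15 mm above the table
- disc_mid (a point): flat round disc of brown wood, 64 mm across and 12 mm thick, lying behind the jig; the point is its middle

How it is judged (in metres and radians):
On the way:
1. the pin's tip stands on the groove floor at the brass-plate end (tip more than 36 mm from the jig's middle towards that end, within 2.5 mm of the floor) (x of pin_tip in the frame of jig between -0.0045 and 0.0045 m and y of pin_tip in the frame of jig between -0.06 and -0.036 m and z of pin_tip in the frame of jig between 0.0175 and 0.0225 m), for 0.2 s.
At the end, for the whole second after the job is handed in: The pin stands in the hidden hole: its tip between y = -33 and 53 mm and within 4.5 mm of the centre line of the jig's groove, at least 10 mm below the groove floor (collar within 2 mm of the jig's top), tilted less than 0.12 rad, at rest (x of pin_tip in the frame of jig between -0.0045 and 0.0045 m and y of pin_tip in the frame of jig between -0.033 and 0.053 m and z of pin_tip in the frame of jig between 0.004 and 0.01 m and angle between pin_tip's own z axis and vertical below 0.12 rad and linear speed of pin below 0.02 m/s); the robot touches nothing.
It fails at once if the pin is pressed on the jig with more than 40 N (contact force between pin and jig above 40 N).
It fails at once if the glue bottle is moved by more than 20 mm (distance of bottle_mid from where it was at the start of the episode above 0.02 m).
It fails at once if the palm gouge is moved by more than 20 mm (distance of gouge_mid from where it was at the start of the episode above 0.02 m).
It fails at once if the carved block is moved by more than 20 mm (distance of blank_mid from where it was at the start of the episode above 0.02 m).
It fails at once if the wooden disc is moved by more than 20 mm (distance of disc_mid from where it was at the start of the episode above 0.02 m).
It also fails if it takes over 61 s, if anything falls off the work surface, if the arm or the gripper's body presses on something with over 40 N, if the wrist force passes 120 N, or if a joint passes its speed limit or range.

## Working session

There is one attempt and no reset: what is moved stays moved. The work goes in short steps, Python scripts to look and compute and a tool call to move; the robot and the scene stay as the last step left them, time stands still between calls to the robot, and variables do not carry over. Pictures are saved under pics/ and viewed, at most 10 in all, crops included, and the job is handed in when it is done.

Besides the shell and the picture viewer there is one more tool, called after "Emit:" as name(argument=value, ...), one argument or row to a line, values as JSON. step_arm: Moves the arm, as the interface text tells. Its arguments: {"type":"object","properties":{"plan":{"type":"array"},"newtons":{"type":"number"}},"required":["plan"]}

```bash
mkdir -p pics
python3 - <<'E'
from workcell import r
import cv2
for n in("top","side"):
    cv2.imwrite(f"pics/{n}0.png",r.get_image(n)[:,:,::-1])
    print(n,r.camera_params(n))
print(r.camera_params("wrist"))
print(r.get_state())
E
```

```text
top {'K': array([[441.60719773,   0.        , 332.79125677],
       [  0.        , 441.60719773, 235.44379943],
       [  0.        ,   0.        ,   1.        ]]), 'k1': -0.007167534544543849, 'R': array([[ 1.70765108e-03, -9.99216241e-01, -3.95472816e-02],
       [-9.98736245e-01,  2.82282022e-04, -5.02576593e-02],
       [ 5.02294329e-02,  3.95831261e-02, -9.97952995e-01]]), 't': array([  4.74782323, 624.49446876, 960.15173611])}
side {'K': array([[553.29617522,   0.        , 316.00133798],
       [  0.        , 553.29617522, 234.05208639],
       [  0.        ,   0.        ,   1.        ]]), 'k1': 0.02205999455838845, 'R': array([[ 0.99932752, -0.03055622,  0.02026872],
       [ 0.00413606, -0.45530711, -0.89032484],
       [ 0.03643346,  0.88980995, -0.45487454]]), 't': array([-608.43937049,   61.95249602, 1224.59023466])}
{'K': array([[348.77945647,   0.        , 318.54405108],
       [  0.        , 348.77945647, 238.01762097],
       [  0.        ,   0.        ,   1.        ]]), 'k1': -0.036578570824375795, 'mount': array([[-9.11674226e-04, -9.60990465e-01, -2.76579997e-01,
  
[... 288 characters left out ...]
: 0.1, 'joint_pos': array([ 1.25399223e+00,  4.23765218e-01,  1.63062909e+00, -9.23108011e-06,
        1.08860419e+00, -1.90333124e-02]), 'joint_velocities': array([ 0.00070547, -0.00107622, -0.00297138, -0.00089825, -0.00069128,
        0.00104419]), 'joint_efforts': array([ 3.02310773e-04, -5.45615602e+01, -2.74326217e+01,  6.44551660e-02,
        1.87890191e-02, -9.62443565e-07]), 'tcp_pos': array([183.2051789, 597.0045708, 221.9728431]), 'ee_rot': array([ 1.48333790e-01,  9.88937103e-01, -6.93714908e-04, -1.13448966e-04]), 'ft_force': array([0.24212306, 0.09766795, 0.44053796]), 'ft_torque': array([0.00581775, 0.01373575, 0.01691144]), 'grasp_force': 0.0, 'finger_gap': 87.34743431781565}
```

View pics/top0.png

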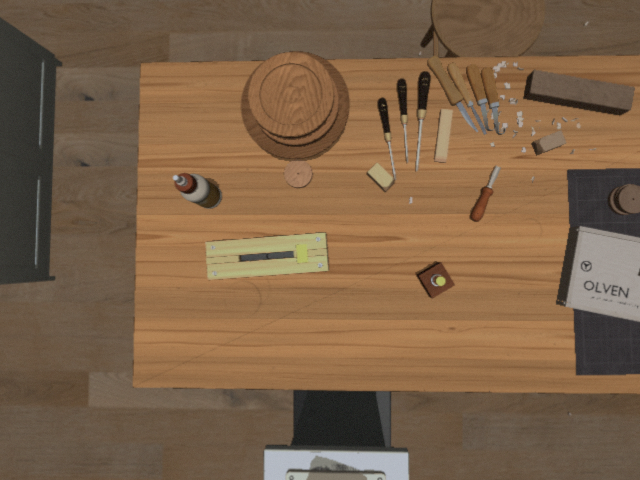

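View pics/side0.png

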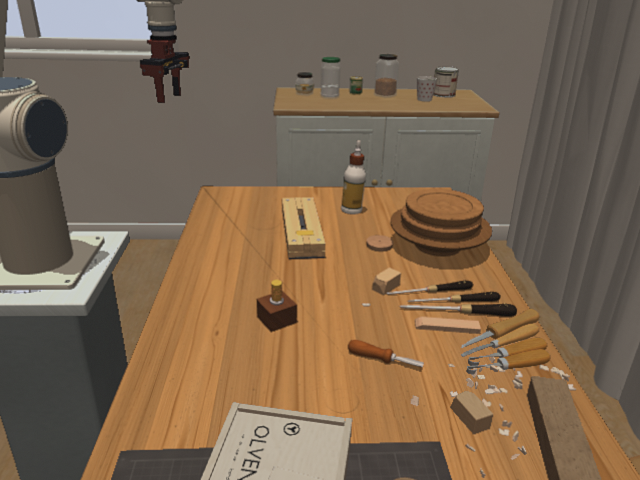

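The top view shows the jig around (267,256) with its brass plate at the right end of the groove, at (302,253). The stand is at (436,281) with the pin head at (440,281). I'll enlarge both.

```bash
python3 - <<'E'
import cv2,numpy as np
im=cv2.imread("pics/top0.png")
a=cv2.resize(im[225:290,200:335],None,fx=5.9,fy=5.9,interpolation=cv2.INTER_CUBIC)[:,:796]
b=cv2.resize(im[255:305,410:465],None,fx=4,fy=4,interpolation=cv2.INTER_CUBIC)
out=np.zeros((590,800,3),np.uint8); out[:a.shape[0],:a.shape[1]]=a; out[385:585,:220]=b
s=cv2.imread("pics/side0.png"); c=cv2.resize(s[270:335,245:310],None,fx=3,fy=3,interpolation=cv2.INTER_CUBIC); out[390:585,300:495]=c
cv2.imwrite("pics/crop.png",out)
E
cat > h.py <<'E'
from workcell import r
import numpy as np, cv2
from scipy.spatial.transform import Rotation as Ro
def cam(n,st=None):
    p=r.camera_params(n)
    if n=="wrist":
        T=np.eye(4);T[:3,:3]=Ro.from_quat(st["ee_rot"]).as_matrix();T[:3,3]=st["tcp_pos"]
        W=np.linalg.inv(T@p["mount"]);p["R"],p["t"]=W[:3,:3],W[:3,3]
    return p
def world(p,uv,z):
    d=np.linalg.inv(p["K"])@[uv[0],uv[1],1]; s=d[:2].copy()
    for _ in range(10): s=d[:2]/(1+p["k1"]*(s@s))
    R,t=p["R"],p["t"]; o=-R.T@t; v=R.T@[s[0],s[1],1]
    return o+v*(z-o[2])/v[2]
def px(p,X):
    c=p["R"]@np.array(X,float)+p["t"]; s=c[:2]/c[2]; s=s*(1+p["k1"]*(s@s))
    return (p["K"]@[s[0],s[1],1])[:2]
E
```

```text
(no output)
```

View pics/crop.png

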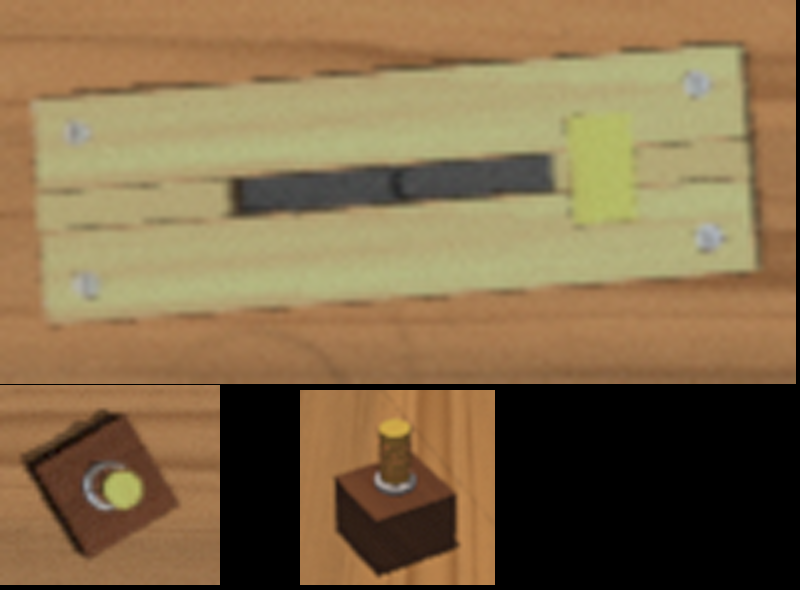

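The enlarged crop shows the jig's top corners at crop positions (33,100), (742,47), (758,268) and (48,325). The hole shows faintly near (397,183), and the pin's top is at (123,490).

Run:
```python
from h import *
t=cam("top");s=cam("side")
f=lambda u,v,k,x0,y0:((u+.5)/k-.5+x0,(v+.5)/k-.5+y0)
C=[world(t,f(*c,5.9,200,225),40)[:2] for c in [(33,100),(742,47),(758,268),(48,325)]]
print(np.round(C,1)); c=np.mean(C,0)
L=(C[0]+C[3]-C[1]-C[2])/2; W=(C[0]+C[1]-C[2]-C[3])/2
print("centre",c,"y-axis ang",np.arctan2(L[1],L[0]),np.linalg.norm(L),"W ang",np.arctan2(W[1],W[0]),np.linalg.norm(W))
g=[world(t,f(*q,5.9,200,225),40)[:2] for q in [(236,197),(552,172)]];print("groove ends",g,np.mean(g,0))
print("hole",world(t,f(397,183,5.9,200,225),20))
print("pin top",world(t,f(123,105,4,410,255),84),world(s,f(94,38,3,245,270),84))
st=[world(t,f(u,v-385,4,410,255),42)[:2] for u,v in [(24,459),(122,414),(178,502),(88,556)]];print("stand",np.round(st,1),np.mean(st,0))
print(world(t,f(110,102,4,410,255),47))
```

```text
[[610.1 282.6]
 [629.5  20.3]
 [548.9  14.3]
 [527.3 275.7]]
centre [578.94932235 148.2189901 ] y-axis ang 1.6492195978356168 262.65314845472795 W ang 0.0792247511050036 81.94404065838106
groove ends [array([574.41263727, 206.41749726]), array([583.76206643,  89.8087875 ])] [579.08735185 148.11314238]
hole [579.73859314 150.66919718  20.        ]
pin top [ 528.82672198 -215.82829972   84.        ] [ 527.29241172 -217.33660547   84.        ]
stand [[ 542.9 -172.2]
 [ 566.9 -224.2]
 [ 520.4 -253.1]
 [ 491.8 -205.6]] [ 530.49967004 -213.76797482]
[ 528.47454404 -216.49251017   47.        ]
```

Emit:
step_arm(
  plan=[
    [[0, 0, -0.094, 0, 0, 0, -1], [0, 0, -0.094, 0, 0, 0, -1], [0, 0, -0.094, 0, 0, 0, -1], [0, 0, -0.094, 0, 0, 0, -1], [0, 0, 0, 0, 0, 0, -1]],
  ],
)

```text
time: 0.52
tcp_pos: [183.3, 597.2, 222.2]
ee_rot: [-0.041, 0.999, -0.0, -0.0]
ft_force: [-0.1, 0.0, 0.2]
finger_gap: 87.8
grasp_force: 0.0
```

Emit:
step_arm(
  plan=[
    [[0, 0, 0, -0.0127, -0.038, 0, -1], [0, 0, 0, -0.0127, -0.038, 0, -1], [0, 0, 0, -0.0127, -0.038, 0, -1], [0, 0, 0, -0.0127, -0.038, 0, -1], [0, 0, 0, -0.0127, -0.038, 0, -1]],
  ],
)

```text
time: 0.93
tcp_pos: [261.6, 411.2, 222.4]
ee_rot: [-0.038, 0.999, -0.0, -0.0]
ft_force: [0.9, 0.4, -0.4]
finger_gap: 87.9
grasp_force: 0.0
```

Emit:
step_arm(
  plan=[
    [[0, 0, 0, -0.0127, -0.038, 0, -1], [0, 0, 0, -0.0127, -0.038, 0, -1], [0, 0, 0, -0.0127, -0.038, 0, -1], [0, 0, 0, -0.0127, -0.038, 0, -1], [0, 0, 0, -0.0127, -0.038, 0, -1]],
  ],
)

```text
time: 1.35
tcp_pos: [339.8, 226.8, 222.7]
ee_rot: [-0.038, 0.999, 0.0, 0.0]
ft_force: [0.2, 0.2, 0.3]
finger_gap: 87.8
grasp_force: 0.0
```

Emit:
step_arm(
  plan=[
    [[0, 0, 0, -0.0127, -0.038, 0, -1], [0, 0, 0, -0.0127, -0.038, 0, -1], [0, 0, 0, -0.0127, -0.038, 0, -1], [0, 0, 0, -0.0127, -0.038, 0, -1], [0, 0, 0, -0.0127, -0.038, 0, -1]],
  ],
)

```text
time: 1.77
tcp_pos: [418.1, 42.1, 222.8]
ee_rot: [-0.037, 0.999, 0.0, 0.0]
ft_force: [0.7, 1.4, 0.5]
finger_gap: 87.9
grasp_force: 0.0
```

Emit:
step_arm(
  plan=[
    [[0, 0, 0, -0.0127, -0.038, 0, -1], [0, 0, 0, -0.0127, -0.038, 0, -1], [0, 0, 0, -0.0127, -0.038, 0, -1], [0, 0, 0, -0.0127, -0.038, 0, -1], [0, 0, 0, 0, 0, 0, -1]],
  ],
)

```text
time: 2.18
tcp_pos: [483.2, -108.9, 223.1]
ee_rot: [-0.035, 0.999, -0.001, 0.001]
ft_force: [-0.1, -0.3, 0.3]
finger_gap: 87.6
grasp_force: 0.0
```

Emit:
step_arm(
  plan=[
    [[0, 0, 0, -0.0123, -0.0367, 0, -1], [0, 0, 0, -0.0123, -0.0367, 0, -1], [0, 0, 0, -0.0123, -0.0367, 0, -1], [0, 0, 0, 0, 0, 0.04, -1], [0, 0, 0, 0, 0, 0, -1]],
  ],
)

```text
time: 2.6
tcp_pos: [523.1, -210.5, 177.6]
ee_rot: [-0.037, 0.999, 0.002, -0.003]
ft_force: [-0.9, 1.0, -2.2]
finger_gap: 87.9
grasp_force: 0.0
```

Run:
```python
from h import *
st=r.get_state(); im=r.get_image("wrist")[:,:,::-1]; cv2.imwrite("pics/w1.png",im)
print(st["tcp_pos"],st["ee_rot"]); p=cam("wrist",st)
for z in (84,47): print(px(p,[528.5,-216.3,z]))
```

```text
[ 523.136252   -210.49341117  177.58875698] [-0.03652419  0.99932573  0.00163402 -0.00337767]
[312.3467966  247.83890766]
[312.97548501 235.31768115]
```

View pics/w1.png

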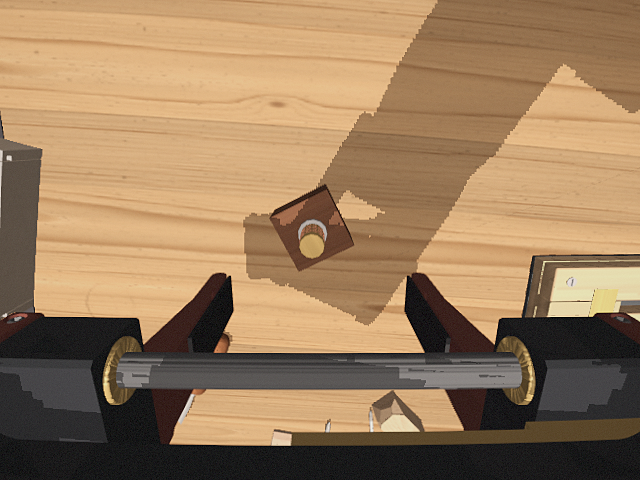

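The pin head is at (312,246), within 2 px of the prediction, so the pin is at about (528,-216). I'll centre on it and go down to z = 51.

Emit:
step_arm(
  plan=[
    [[0, 0, 0, -0.002, -0.003, 0, -1], [0, 0, 0, 0, 0, 0.03, -1], [0, 0, 0, 0, 0, 0.03, -1], [0, 0, 0, 0, 0, 0.02, -1], [0, 0, 0, 0, 0, 0, -1]],
  ],
)

```text
time: 3.07
tcp_pos: [526.3, -211.5, 100.8]
ee_rot: [-0.039, 0.999, 0.001, -0.002]
ft_force: [-1.1, 0.6, 0.8]
finger_gap: 87.7
grasp_force: 0.0
```

Emit:
step_arm(
  plan=[
    [[0, 0, 0, 0, 0, 0, -1], [0, 0, 0, 0, 0, 0, -1], [0, 0, 0, 0, 0, 0, -1], [0, 0, 0, 0, 0, 0, -1], [0, 0, 0, 0, 0, 0, -1]],
  ],
)

```text
time: 3.48
tcp_pos: [528.7, -213.4, 104.0]
ee_rot: [-0.039, 0.999, -0.0, 0.001]
ft_force: [0.3, 0.6, -0.3]
finger_gap: 87.7
grasp_force: 0.0
```

Emit:
step_arm(
  plan=[
    [[0, 0, 0, 0, -0.0026, 0.02, -1], [0, 0, 0, 0, 0, 0.02, -1], [0, 0, 0, 0, 0, 0.013, -1], [0, 0, 0, 0, 0, 0, -1], [0, 0, 0, 0, 0, 0, -1]],
  ],
)

```text
time: 3.9
tcp_pos: [527.8, -215.6, 49.4]
ee_rot: [-0.039, 0.999, 0.0, -0.001]
ft_force: [0.4, -0.2, 0.9]
finger_gap: 87.6
grasp_force: 0.0
```

Emit:
step_arm(
  plan=[
    [[0, 0, 0, 0, 0, 0, 0], [0, 0, 0, 0, 0, 0, 1], [0, 0, 0, 0, 0, 0, 1], [0, 0, 0, 0, 0, 0, 1], [0, 0, 0, 0, 0, 0, 1]],
  ],
  newtons=40,
)

```text
time: 4.32
tcp_pos: [528.4, -215.9, 50.2]
ee_rot: [-0.039, 0.999, -0.0, 0.0]
ft_force: [0.4, -0.1, 0.4]
finger_gap: 57.9
grasp_force: 0.0
```

Emit:
step_arm(
  plan=[
    [[0, 0, 0, 0, 0, 0, 1], [0, 0, 0, 0, 0, 0, 1], [0, 0, 0, 0, 0, 0, 1], [0, 0, 0, 0, 0, 0, 1], [0, 0, 0, 0, 0, 0, 1]],
  ],
)

```text
time: 4.73
tcp_pos: [528.1, -215.7, 49.6]
ee_rot: [-0.039, 0.999, 0.0, -0.0]
ft_force: [-0.6, 0.3, -0.0]
finger_gap: 24.5
grasp_force: 0.0
```

Emit:
step_arm(
  plan=[
    [[0, 0, 0, 0, 0, 0, 1], [0, 0, 0, 0, 0, 0, 1], [0, 0, 0, 0, 0, 0, 1], [0, 0, 0, 0, 0, 0, 1], [0, 0, 0, 0, 0, 0, 1]],
  ],
)

```text
time: 5.15
tcp_pos: [528.1, -215.7, 49.6]
ee_rot: [-0.039, 0.999, 0.0, -0.0]
ft_force: [0.4, 0.8, -0.6]
finger_gap: 19.3
grasp_force: 40.0
```

Emit:
step_arm(
  plan=[
    [[0, 0, 0, 0, 0, -0.01, 1], [0, 0, 0, 0, 0, -0.02, 1], [0, 0, 0, 0, 0, -0.03, 1], [0, 0, 0, 0, 0, -0.02, 1], [0, 0, 0, 0, 0, 0, 1]],
  ],
)

```text
time: 5.57
tcp_pos: [530.7, -216.9, 134.3]
ee_rot: [-0.039, 0.999, -0.002, 0.003]
ft_force: [0.8, 0.0, -0.6]
finger_gap: 19.2
grasp_force: 40.0
```

```bash
python3 -c "
from h import *
print(r.get_state())"
```

```text
{'time': 5.5667, 'joint_pos': array([-4.08699790e-01,  4.61923841e-01,  1.81151542e+00, -6.38877089e-05,
        8.60886230e-01, -2.05773589e+00]), 'joint_velocities': array([-0.00073439,  0.04949077,  0.03486621,  0.00093802, -0.06856727,
        0.00019885]), 'joint_efforts': array([ 1.95306324e-02, -5.14595461e+01, -2.10071826e+01, -3.30123561e-02,
        7.86767062e-01,  3.63853920e-03]), 'tcp_pos': array([ 530.68546329, -216.88085575,  134.34610474]), 'ee_rot': array([-0.03913037,  0.99922751, -0.00159525,  0.00326475]), 'ft_force': array([ 0.81046881,  0.03644471, -0.63260579]), 'ft_torque': array([ 0.00213484,  0.001303  , -0.04099096]), 'grasp_force': 39.999842047691345, 'finger_gap': 19.204508626293155}
```

Emit:
step_arm(
  plan=[
    [[0, 0, 0, -0.0079, 0.0311, 0, 1], [0, 0, 0, -0.0079, 0.0311, 0, 1], [0, 0, 0, -0.0079, 0.0311, 0, 1], [0, 0, 0, -0.0079, 0.0311, 0, 1], [0, 0, 0, -0.0079, 0.0311, 0, 1]],
  ],
)

```text
time: 5.98
tcp_pos: [554.9, -56.3, 129.4]
ee_rot: [-0.039, 0.999, 0.0, -0.0]
ft_force: [0.6, -0.6, -1.3]
finger_gap: 19.3
grasp_force: 40.0
```

Emit:
step_arm(
  plan=[
    [[0, 0, 0, -0.0079, 0.0311, 0, 1], [0, 0, 0, -0.0079, 0.0311, 0, 1], [0, 0, 0, -0.0079, 0.0311, 0, 1], [0, 0, 0, -0.0079, 0.0311, 0, 1], [0, 0, 0, -0.0079, 0.0311, 0, 1]],
  ],
)

```text
time: 6.4
tcp_pos: [582.2, 102.0, 129.3]
ee_rot: [-0.039, 0.999, -0.0, -0.0]
ft_force: [0.2, -0.8, -0.6]
finger_gap: 19.4
grasp_force: 40.0
```

Emit:
step_arm(
  plan=[
    [[0, 0, 0, 0, 0, 0, 1], [0, 0, 0, 0, 0, 0.01, 1], [0, 0, 0, 0, 0, 0, 1], [0, 0, 0, 0, 0, 0, 1], [0, 0, 0, 0, 0, 0, 1]],
  ],
)

```text
time: 6.82
tcp_pos: [582.1, 99.2, 119.2]
ee_rot: [-0.038, 0.999, -0.0, -0.001]
ft_force: [-0.2, -0.3, -0.6]
finger_gap: 19.5
grasp_force: 40.0
```

Run:
```python
from h import *
st=r.get_state(); im=r.get_image("wrist")[:,:,::-1]; cv2.imwrite("pics/w2.png",im)
print(st["tcp_pos"],st["ee_rot"],st["ft_force"]); p=cam("wrist",st)
c=np.array([579.,148.1]);a=.0785;y=np.array([-np.sin(a),np.cos(a)]);x=np.array([np.cos(a),np.sin(a)])
for u,v in [(-7,-60),(7,-60),(7,60),(-7,60),(-42,-132),(42,-132)]: print(u,v,px(p,[*(c+u*x+v*y),40]).round(1))
tp=st["tcp_pos"]; print("tip",px(p,[tp[0],tp[1],tp[2]-39.6]), "collar", px(p,[tp[0],tp[1],tp[2]-7.6]))
```

```text
[582.06221883  99.15800294 119.15386087] [-3.83175222e-02  9.99265396e-01 -1.39988267e-04 -6.44981062e-04] [-0.24022461 -0.29995152 -0.58051102]
-7 -60 [305.8 238.6]
7 -60 [306.  256.8]
7 60 [467.9 256.3]
-7 60 [470.1 238.2]
-42 -132 [202.7 190.9]
42 -132 [213. 300.]
tip [321.19511666 265.68103527] collar [321.53944027 286.70360936]
```

View pics/w2.png

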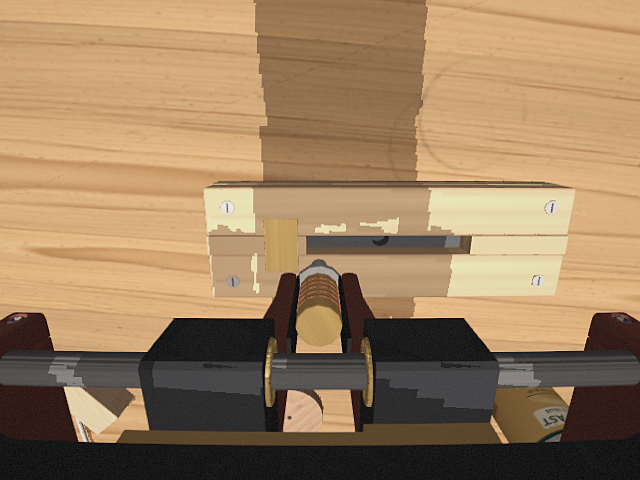

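Run:
```python
import cv2
im=cv2.imread("pics/w2.png")[228:328,270:400]
cv2.imwrite("pics/w2c.png",cv2.resize(im,None,fx=6,fy=6,interpolation=cv2.INTER_CUBIC))
```

```text
(no output)
```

View pics/w2c.png

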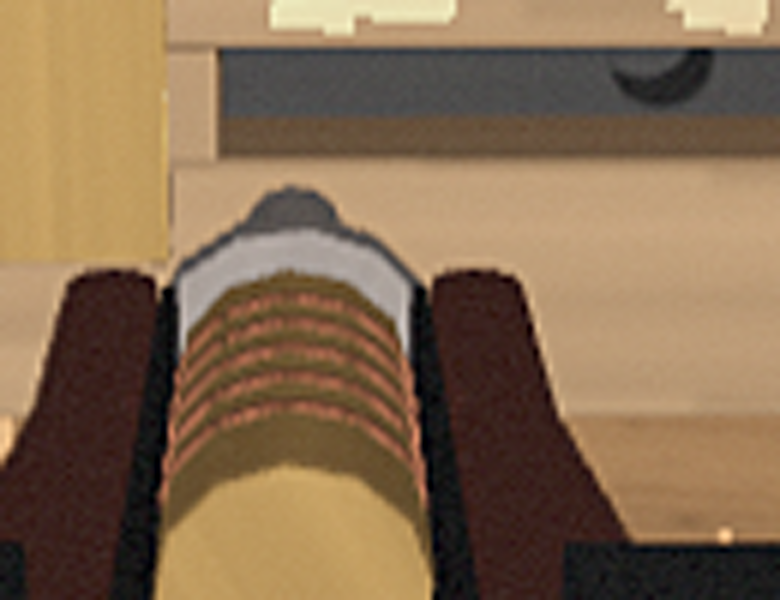

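Run:
```python
from h import *
st=dict(tcp_pos=np.array([582.06,99.16,119.15]),ee_rot=[-3.83175222e-02,9.99265396e-01,-1.39988267e-04,-6.44981062e-04]); p=cam("wrist",st)
tp=st["tcp_pos"]
def ring(dx,dy,rr,h):
    th=np.linspace(0,6.28,90); q=np.array([px(p,[tp[0]+dx+rr*np.cos(t),tp[1]+dy+rr*np.sin(t),tp[2]-39.6+h]) for t in th]); return q.min(0),q.max(0)
for dx in(-2,0,2):
    for n,rr,h in (("tip",3,0),("bev",5,3),("col",13,32),("coltop",13,37),("head",10,74)): a,b=ring(dx,0,rr,h);print(dx,n,"vmin %.1f u %.1f %.1f"%(a[1],a[0],b[0]))
# jig from wrist, z=40
A=[world(p,q,40)[:2] for q in [(204.5,187),(573.5,187),(213,297),(556,294)]];print(np.round(A,1))
for q in [(306.3,235.8),(306.3,254.2),(471,236)]: print("groove",world(p,q,40).round(1))
e=world(p,(306.3,245),40);print("end mid",e)
print("hole",world(p,(270+661/6,228+105/6),20))
```

```text
-2 tip vmin 258.1 u 316.6 326.3
-2 bev vmin 256.6 u 313.3 329.6
-2 col vmin 260.2 u 297.4 346.2
-2 coltop vmin 263.5 u 296.9 347.0
-2 head vmin 301.6 u 298.6 346.5
0 tip vmin 261.1 u 316.4 326.0
0 bev vmin 259.7 u 313.1 329.4
0 col vmin 263.8 u 297.2 345.9
0 coltop vmin 267.2 u 296.6 346.6
0 head vmin 306.0 u 298.4 346.1
2 tip vmin 264.2 u 316.1 325.8
2 bev vmin 262.8 u 312.8 329.1
2 col vmin 267.4 u 297.0 345.5
2 coltop vmin 270.9 u 296.4 346.2
2 head vmin 310.4 u 298.1 345.6
[[544.6  14.5]
 [524.2 274.7]
 [628.7  19.8]
 [606.6 283.8]]
groove [574.6  88.   40. ]
groove [588.6  88.9  40. ]
groove [565.6 207.7  40. ]
end mid [581.58270215  88.4437824   40.        ]
hole [583.74699499 146.42579614  20.        ]
```

The groove's edges are at rows 236 and 254 with its end at column 306, and the tip is at (319,259). The hole is faintly visible near (380,241), which puts it at about y = -2 mm. The tip is around 1 mm too far in +x, so I'll correct that and descend.

Emit:
step_arm(
  plan=[
    [[0, 0, 0, 0.001, 0, 0.02, 1], [0, 0, 0, 0, 0, 0.02, 1], [0, 0, 0, 0, 0, 0.008, 1], [0, 0, 0, 0, 0, 0.003, 1], [0, 0, 0, 0, 0, 0, 1]],
  ],
  newtons=30,
)

```text
time: 7.28
tcp_pos: [581.3, 99.9, 68.3]
ee_rot: [-0.039, 0.999, -0.0, -0.001]
ft_force: [0.0, 1.3, -0.7]
finger_gap: 19.7
grasp_force: 30.0
```

Emit:
step_arm(
  plan=[
    [[0, 0, 0, 0, 0, 0, 1], [0, 0, 0, 0, 0, 0.001, 1], [0, 0, 0, 0, 0, 0.001, 1], [0, 0, 0, 0, 0, 0, 1], [0, 0, 0, 0, 0, 0, 1]],
  ],
)

```text
time: 7.7
tcp_pos: [581.8, 100.4, 67.1]
ee_rot: [-0.039, 0.999, 0.0, 0.0]
ft_force: [0.8, 1.0, -0.1]
finger_gap: 19.9
grasp_force: 30.0
```

Emit:
step_arm(
  plan=[
    [[0, 0, 0, 0, 0, 0.001, 1], [0, 0, 0, 0, 0, 0.001, 1], [0, 0, 0, 0, 0, 0.001, 1], [0, 0, 0, 0, 0, 0.001, 1], [0, 0, 0, 0, 0, 0, 1]],
  ],
)

```text
time: 8.12
tcp_pos: [581.4, 100.4, 62.4]
ee_rot: [-0.039, 0.999, -0.0, -0.0]
ft_force: [-0.3, 0.2, -1.7]
finger_gap: 19.4
grasp_force: 30.0
```

Emit:
step_arm(
  plan=[
    [[0, 0, 0, 0, 0, 0.0005, 1], [0, 0, 0, 0, 0, 0.0005, 1], [0, 0, 0, 0, 0, 0.0005, 1], [0, 0, 0, 0, 0, 0, 1], [0, 0, 0, 0, 0, 0, 1]],
  ],
)

```text
time: 8.53
tcp_pos: [581.6, 100.4, 61.2]
ee_rot: [-0.039, 0.999, 0.0, -0.0]
ft_force: [-0.5, -0.5, -1.3]
finger_gap: 19.8
grasp_force: 30.0
```

Emit:
step_arm(
  plan=[
    [[0, 0, 0, 0, 0, 0.0005, 1], [0, 0, 0, 0, 0, 0.0005, 1], [0, 0, 0, 0, 0, 0, 1], [0, 0, 0, 0, 0, 0, 1], [0, 0, 0, 0, 0, 0, 1]],
  ],
)

```text
time: 8.95
tcp_pos: [581.6, 100.4, 60.2]
ee_rot: [-0.039, 0.999, -0.0, 0.0]
ft_force: [0.4, 0.3, -1.9]
finger_gap: 19.6
grasp_force: 30.0
```

Emit:
step_arm(
  plan=[
    [[0, 0, 0, 0, 0, 0.0005, 1], [0, 0, 0, 0, 0, 0, 1], [0, 0, 0, 0, 0, 0, 1], [0, 0, 0, 0, 0, 0, 1], [0, 0, 0, 0, 0, 0, 1]],
  ],
)

```text
time: 9.37
tcp_pos: [581.6, 100.4, 59.7]
ee_rot: [-0.039, 0.999, -0.0, -0.0]
ft_force: [-0.1, 1.0, -1.3]
finger_gap: 19.7
grasp_force: 30.0
```

Emit:
step_arm(
  plan=[
    [[0, 0, 0, 0, 0, 0.0003, 1], [0, 0, 0, 0, 0, 0, 1], [0, 0, 0, 0, 0, 0, 1], [0, 0, 0, 0, 0, 0, 1], [0, 0, 0, 0, 0, 0, 1]],
  ],
)

```text
time: 9.78
tcp_pos: [581.7, 100.4, 59.6]
ee_rot: [-0.039, 0.999, 0.0, 0.0]
ft_force: [-0.9, -0.0, 2.0]
finger_gap: 19.6
grasp_force: 30.0
```

Emit:
step_arm(
  plan=[
    [[0, 0, 0, 0, 0, 0.0003, 1], [0, 0, 0, 0, 0, 0, 1], [0, 0, 0, 0, 0, 0, 1], [0, 0, 0, 0, 0, 0, 1], [0, 0, 0, 0, 0, 0, 1]],
  ],
)

```text
time: 10.2
tcp_pos: [581.8, 100.4, 59.5]
ee_rot: [-0.039, 0.999, 0.0, 0.0]
ft_force: [-1.8, -0.5, 5.6]
finger_gap: 19.7
grasp_force: 30.0
```

Emit:
step_arm(
  plan=[
    [[0, 0, 0, 0, 0, 0.0003, 1], [0, 0, 0, 0, 0, 0, 1], [0, 0, 0, 0, 0, 0, 1], [0, 0, 0, 0, 0, 0, 1], [0, 0, 0, 0, 0, 0, 1]],
  ],
)

```text
time: 10.62
tcp_pos: [581.9, 100.4, 59.4]
ee_rot: [-0.039, 0.999, 0.0, 0.0]
ft_force: [-2.6, -0.6, 7.9]
finger_gap: 19.4
grasp_force: 30.0
```

The tip is on the floor with about 8 N. I'll slide it along the groove.

Emit:
step_arm(
  plan=[
    [[0, 0, 0, 0, 0.002, 0, 1], [0, 0, 0, 0, 0.002, 0, 1], [0, 0, 0, 0, 0.002, 0, 1], [0, 0, 0, 0, 0.002, 0, 1], [0, 0, 0, 0, 0.002, 0, 1]],
  ],
)

```text
time: 11.03
tcp_pos: [581.7, 109.8, 59.4]
ee_rot: [-0.039, 0.999, -0.0, 0.001]
ft_force: [0.3, -3.6, 6.2]
finger_gap: 19.8
grasp_force: 30.0
```

Emit:
step_arm(
  plan=[
    [[0, 0, 0, 0, 0.002, 0, 1], [0, 0, 0, 0, 0.002, 0, 1], [0, 0, 0, 0, 0.002, 0, 1], [0, 0, 0, 0, 0.002, 0, 1], [0, 0, 0, 0, 0.002, 0, 1]],
  ],
)

```text
time: 11.45
tcp_pos: [581.0, 119.9, 59.5]
ee_rot: [-0.039, 0.999, -0.0, 0.001]
ft_force: [0.3, -3.3, 4.5]
finger_gap: 19.4
grasp_force: 30.0
```

Emit:
step_arm(
  plan=[
    [[0, 0, 0, 0, 0.002, 0.0002, 1], [0, 0, 0, 0, 0.002, 0.0002, 1], [0, 0, 0, 0, 0.002, 0, 1], [0, 0, 0, 0, 0.002, 0, 1], [0, 0, 0, 0, 0.002, 0, 1]],
  ],
)

```text
time: 11.87
tcp_pos: [580.5, 129.6, 59.4]
ee_rot: [-0.039, 0.999, -0.0, 0.001]
ft_force: [0.3, -4.6, 7.8]
finger_gap: 19.4
grasp_force: 30.0
```

Emit:
step_arm(
  plan=[
    [[0, 0, 0, 0, 0.0015, 0, 1], [0, 0, 0, 0, 0.0015, 0, 1], [0, 0, 0, 0, 0.0015, 0, 1], [0, 0, 0, 0, 0.0015, 0, 1], [0, 0, 0, 0, 0.0015, 0, 1]],
  ],
)

```text
time: 12.28
tcp_pos: [579.9, 137.1, 59.4]
ee_rot: [-0.039, 0.999, -0.0, 0.001]
ft_force: [0.4, -5.0, 8.3]
finger_gap: 19.4
grasp_force: 30.0
```

Emit:
step_arm(
  plan=[
    [[0, 0, 0, 0, 0.001, 0.0001, 1], [0, 0, 0, 0, 0.001, 0, 1], [0, 0, 0, 0, 0.001, 0, 1], [0, 0, 0, 0, 0.001, 0, 1], [0, 0, 0, 0, 0.001, 0, 1]],
  ],
)

```text
time: 12.7
tcp_pos: [579.5, 142.2, 59.2]
ee_rot: [-0.039, 0.999, -0.0, 0.001]
ft_force: [0.4, -3.7, 5.4]
finger_gap: 19.6
grasp_force: 30.0
```

Emit:
step_arm(
  plan=[
    [[0, 0, 0, 0, 0.0008, 0.0001, 1], [0, 0, 0, 0, 0.0008, 0.0001, 1], [0, 0, 0, 0, 0.0008, 0.0001, 1], [0, 0, 0, 0, 0, 0, 1], [0, 0, 0, 0, 0, 0, 1]],
  ],
)

```text
time: 13.12
tcp_pos: [577.7, 145.2, 57.6]
ee_rot: [-0.039, 0.999, -0.0, -0.0]
ft_force: [0.0, 0.1, -2.4]
finger_gap: 19.6
grasp_force: 30.0
```

The tip has dropped into the hole, with z at 57.6 and no load. I'll lower it in small steps and watch the forces.

Emit:
step_arm(
  plan=[
    [[0, 0, 0, 0, 0.0007, 0, 1], [0, 0, 0, 0, 0, 0.0005, 1], [0, 0, 0, 0, 0, 0.0005, 1], [0, 0, 0, 0, 0, 0, 1], [0, 0, 0, 0, 0, 0, 1]],
  ],
)

```text
time: 13.53
tcp_pos: [578.0, 145.8, 56.9]
ee_rot: [-0.039, 0.999, -0.0, -0.0]
ft_force: [-0.7, 0.3, -1.0]
finger_gap: 19.4
grasp_force: 30.0
```

Emit:
step_arm(
  plan=[
    [[0, 0, 0, 0, 0, 0.0005, 1], [0, 0, 0, 0, 0, 0.0005, 1], [0, 0, 0, 0, 0, 0, 1], [0, 0, 0, 0, 0, 0, 1], [0, 0, 0, 0, 0, 0, 1]],
  ],
)

```text
time: 13.95
tcp_pos: [578.0, 145.8, 56.0]
ee_rot: [-0.039, 0.999, -0.0, 0.0]
ft_force: [0.7, 0.1, -2.0]
finger_gap: 19.2
grasp_force: 30.0
```

Emit:
step_arm(
  plan=[
    [[0, 0, 0, 0, 0, 0.0005, 1], [0, 0, 0, 0, 0, 0.0005, 1], [0, 0, 0, 0, 0, 0.0005, 1], [0, 0, 0, 0, 0, 0.0005, 1], [0, 0, 0, 0, 0, 0, 1]],
  ],
)

```text
time: 14.37
tcp_pos: [577.9, 145.8, 53.8]
ee_rot: [-0.039, 0.999, -0.0, -0.0]
ft_force: [-0.7, 0.4, -1.3]
finger_gap: 19.5
grasp_force: 30.0
```

Emit:
step_arm(
  plan=[
    [[0, 0, 0, 0, 0, 0.0005, 1], [0, 0, 0, 0, 0, 0.0005, 1], [0, 0, 0, 0, 0, 0.0005, 1], [0, 0, 0, 0, 0, 0.0005, 1], [0, 0, 0, 0, 0, 0, 1]],
  ],
)

```text
time: 14.78
tcp_pos: [578.0, 145.8, 51.8]
ee_rot: [-0.039, 0.999, -0.0, -0.0]
ft_force: [-0.2, -0.6, -0.8]
finger_gap: 19.8
grasp_force: 30.0
```

Emit:
step_arm(
  plan=[
    [[0, 0, 0, 0, 0, 0.0005, 1], [0, 0, 0, 0, 0, 0.0005, 1], [0, 0, 0, 0, 0, 0.0005, 1], [0, 0, 0, 0, 0, 0.0005, 1], [0, 0, 0, 0, 0, 0.0005, 1]],
  ],
)

```text
time: 15.2
tcp_pos: [578.0, 145.8, 49.4]
ee_rot: [-0.039, 0.999, -0.0, -0.0]
ft_force: [-0.0, 0.6, -1.7]
finger_gap: 19.5
grasp_force: 30.0
```

Emit:
step_arm(
  plan=[
    [[0, 0, 0, 0, 0, 0.0005, 1], [0, 0, 0, 0, 0, 0.0005, 1], [0, 0, 0, 0, 0, 0.0005, 1], [0, 0, 0, 0, 0, 0, 1], [0, 0, 0, 0, 0, 0, 1]],
  ],
)

```text
time: 15.62
tcp_pos: [578.0, 145.8, 47.9]
ee_rot: [-0.039, 0.999, -0.0, -0.0]
ft_force: [-0.1, 0.1, -1.2]
finger_gap: 19.6
grasp_force: 30.0
```

Emit:
step_arm(
  plan=[
    [[0, 0, 0, 0, 0, 0.0003, 1], [0, 0, 0, 0, 0, 0.0002, 1], [0, 0, 0, 0, 0, 0, 1], [0, 0, 0, 0, 0, 0, 1], [0, 0, 0, 0, 0, 0, 1]],
  ],
)

```text
time: 16.03
tcp_pos: [578.1, 145.9, 47.6]
ee_rot: [-0.039, 0.999, 0.0, 0.0]
ft_force: [-0.7, -0.0, 1.9]
finger_gap: 19.4
grasp_force: 30.0
```

The collar has touched down at z = 47.6, as expected. I'll press a little more, open the fingers and retreat straight up.

Emit:
step_arm(
  plan=[
    [[0, 0, 0, 0, 0, 0.0003, 1], [0, 0, 0, 0, 0, 0, 1], [0, 0, 0, 0, 0, 0, 1], [0, 0, 0, 0, 0, 0, 0.2], [0, 0, 0, 0, 0, 0, 0.2]],
  ],
)

```text
time: 16.45
tcp_pos: [578.2, 145.9, 47.2]
ee_rot: [-0.039, 0.999, 0.0, 0.0]
ft_force: [-0.5, 0.7, 0.9]
finger_gap: 29.3
grasp_force: 0.0
```

Emit:
step_arm(
  plan=[
    [[0, 0, 0, 0, 0, 0, 0.2], [0, 0, 0, 0, 0, 0, 0.2], [0, 0, 0, 0, 0, 0, 0.2], [0, 0, 0, 0, 0, 0, 0.2], [0, 0, 0, 0, 0, 0, 0.2]],
  ],
)

```text
time: 16.87
tcp_pos: [578.0, 145.8, 47.1]
ee_rot: [-0.039, 0.999, -0.0, -0.0]
ft_force: [0.5, 0.2, -0.7]
finger_gap: 35.1
grasp_force: 0.0
```

Emit:
step_arm(
  plan=[
    [[0, 0, 0, 0, 0, -0.005, 0.2], [0, 0, 0, 0, 0, -0.02, 0.2], [0, 0, 0, 0, 0, -0.03, 0.2], [0, 0, 0, 0, 0, -0.03, 0.2], [0, 0, 0, 0, 0, -0.02, 0.2]],
  ],
)

```text
time: 17.28
tcp_pos: [578.9, 146.0, 155.1]
ee_rot: [-0.039, 0.999, 0.0, 0.001]
ft_force: [1.1, 0.1, 0.6]
finger_gap: 35.1
grasp_force: 0.0
```

Run:
```python
from h import *
a=r.get_image("wrist")[:,:,::-1];b=r.get_image("side")[:,:,::-1]
cv2.imwrite("pics/w3.png",np.hstack([cv2.resize(a[180:340,170:490],None,fx=1.25,fy=1.25),cv2.resize(b[190:270,260:460],(400,200))]))
print(r.get_state()["finger_gap"])
```

```text
35.121724866110135
```

View pics/w3.png

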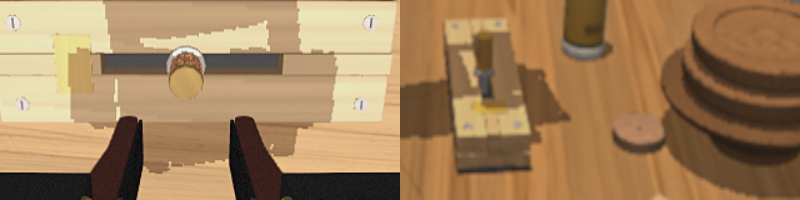

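The pin stands upright in the groove at crop position (186,65), with its collar on the jig and the fingers clear. I'll hand in the job.

```bash
python3 -c "
from workcell import r
print(r.close_job())"
```

```text
the job is handed in; nothing more can be done
None
```

The pin is fully home in the hidden hole, about 2–3 mm toward the brass-plate end from the groove's middle, with its collar on the jig; the fingers are clear, the wrist force never read above about 10 N, and the job was handed in at about 17 s, though the hand-in returned no verdict.

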